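# Centre the camera lens on its pedestal

### The arm

A 6-joint arm with a two-finger parallel gripper is mounted at the origin on the work surface. World frame = base frame: x ahead of the robot, y to its left, z up, the work surface at z = 0. Lengths are in m, angles in rad, forces in N, time in s.
With the tool pointing down it reaches from about 0.35 to 0.775 m from the base axis. Payload 7.3 kg.
Tool frame: the origin (TCP) lies midway between the tips of the shut fingers; the grasp point (between the pads) lies robot.grasp_offset behind it (robot.grasp_offset is the distance from the TCP to the grasp point, in m); z points along the fingers, x is the direction in which the jaws open and shut, and the axes are right-handed (so a half turn about z gives the same grasp; the last joint's range is limited). The gripper opens to 92 mm and grips with 3 to 60 N. Pads are 19 mm wide; open, the fingers measure 130 mm over their backs; the gripper's body (75 mm by 190 mm) begins 47 mm behind the grasp point.
Start: joints at [1.11, 0.342, 1.524, -0, 1.275, -0.146], TCP at [0.163, 0.499, 0.227] pointing down, gripper open.
Joint ranges: [-2.53, 2.53], [-0.77, 2.02], [0.04, 2.7], [-1, 4.14], [0.28, 2.66], [-3.11, 3.11]. Speed limits (rad/s): [2.57, 2.57, 3.14, 3.14, 3.14, 3.14].

### API

Orientations are given as [roll, pitch, yaw] about the fixed x, y, z axes, in that order (R = Rz(yaw) Ry(pitch) Rx(roll)).
In Python, from cell import robot gives the robot as it stands. The module is installed in compiled form; this text tells all that it offers.
- The arm moves only by the tool move_arm, never from a script. Its argument "increments" is a list of rows, each a list of 7 numbers: the finger opening in mm, from 0 to 91.8, then the shift along the tool's x, y, z in mm, then the turn, a rotation vector about the tool's x, y, z in rad. A call has 1 to 12 rows; each row shifts and turns the pose as measured when the row begins, along the tool's axes as they then stand; what a row does not reach is not made up. A row lasts 1/8 s, in which the tool goes at most 62.5 mm and 10.7 degrees, less where a joint would pass 70% of its speed; a pose out of reach is approached as far as the arm can. A call is refused whole if a number of a shift passes 62.5 or a number of a turn 0.188, either way. A call with a gripper value outside its range is refused whole. The fingers move at their own pace and stop on an object; "newtons" is the grip in N (left out, the last holds). Time passes only in rows, so rows that do not move let the fingers close. It gives the time, the measured TCP pose, the force and the opening at its end, in the units of the state.
- robot.observe(): the state, without advancing time (a new reading comes with each control period).
- robot.read_camera(name): name is "scene" or "top" or "wrist"; returns a dict with "img" (400x640x3 uint8, red, green, blue), "fx", "fy", "cx", "cy" (pixels), "T" (4x4, takes a point from camera to world coordinates). Camera axes: x right, y down, z forward; pixel columns grow to the right and rows downward; lengths in m; the calibration is good to about 2 mm. A picture is of the moment at which its call begins. There is no depth.
- robot.hand_in(): hands the job in, once; it reports no verdict.
Trained networks look in the newest picture that a camera, given by its name, has taken for a name from the list of things; names that differ only in an ending like _2 or _b are one class to them, and where a whole thing is asked for, a point or a joint stands for the part that bears it (a point fixed in the world has none). Each returns a list of dicts, best first, with "conf" (0 to 1); they miss things now and then, are a little off and sometimes report something else, mostly with a low value. They report only what shows in the picture. A call takes as long as a camera call.
- robot.look_for(thing, camera): "rect" ([left, top, width, height] in pixels, round what is visible of it).
The state is a dict: "time": time; "qpos": joint angles; "qvel": joint speeds; "joint_efforts": joint torques, N m; "tool_pos": TCP position; "tool_rot": TCP orientation; "contact_force": force on the tool from outside, world axes, zero at the start; "torque": the same for the moment, N m; "opening": finger opening in m.
Only numpy, scipy, OpenCV 4.12 (cv2) and the standard library are available. Lean on these libraries where they do the work, as an engineer would, in place of code of your own. Each camera call takes 0.05 s, during which the arm holds its last target.

### The job

The camera lens on the small round pedestal stands off to one side on its narrow foot. Tap or push it gently with your fingertips or the outside of the fingers (low down, or it tips) until it stands upright in the middle of the platform, to within about half a centimetre, without gripping it, lifting it, tipping it over or knocking it off. Leave everything else on the desk where it is, and finish with the hand clear of everything.

Things in the scene. Friction and masses are not known exactly. Their poses are not given: they have to be found in the camera images.
- lens: The camera lens on the pedestal, front glass up: black, round, 50 mm high. Origin: centre of the underside of its foot; z up along its own axis. The foot is 38 mm across and 8.5 mm high; above that it is 57 mm across up to 20 mm, then a straight barrel 62 mm across from 20 to 50 mm. It weighs about 0.17 to 0.34 kg and slides on the platform against about 0.8 to 2.5 N.
- lens_low (a point): On the lens's axis, 13 mm above the underside of its foot: a good height for the fingertip. Pushed by an upright finger whose tip reaches down to 10 to 18 mm above the platform, the lens slides without tipping; pushed only higher than about 26 mm above the platform it can tip over.
- pedestal: Fixed, cannot move: aluminium pedestal, a round flat platform 80 mm across and 10 mm thick on a 44 mm column, on a dark round base 100 mm across and 10 mm high. Origin: centre of the underside, on the desk; z up. All round about z, so its yaw does not matter.
- pedestal_top (a point): The exact centre of the platform's top face, 46 mm above the desk; a thin dark ring 69 mm across is drawn around it. With the lens centred, 9 mm of platform shows all around the barrel from above.
- lens_cap: Bystander, loose, to be left alone: flat black lens cap lying on the desk, disc 62 mm across, 9 mm high. Origin: centre of its underside, on the desk; z up.
- filter_pot: Bystander, loose, to be left alone: small upright pot with a grey lid, 39 mm across, 46 mm high. Origin: centre of its underside, on the desk; z up.
- battery: Bystander, loose, to be left alone: black battery pack lying flat, 40 x 56 x 21 mm high. Origin: centre of its underside, on the desk; z up.
- spare_lens: Bystander, loose, to be left alone: a larger second lens, 68 mm across and 78 mm high, standing directly on the desk (not the one on the pedestal). Origin: centre of its underside, on the desk; z up.
- mouse: Bystander, loose, to be left alone: black computer mouse, 105 x 60 mm, 32 mm high. Origin: centre of its underside, on the desk; z up.
- blower: Bystander, loose, to be left alone: rubber dust blower standing on its bulb, 58 mm across, 98 mm high with a thin nozzle on top. Origin: centre of its underside, on the desk; z up.

How it is judged:
By the outcome, as a careful person would: the job done as asked, in the order asked, and still so for the second after the job is handed in, with the robot touching nothing.
It also fails if it takes over 45 s, if anything falls off the work surface, if the arm or the gripper's body presses on something with over 40 N, if the wrist force passes 120 N, or if a joint passes its speed limit or range.

## Working session

There is one attempt and no reset: what is moved stays moved. The work goes in short steps, Python scripts to look and compute and a tool call to move; the robot and the scene stay as the last step left them, time stands still between calls to the robot, and variables do not carry over. Pictures are saved under pics/ and viewed, and the job is handed in when it is done.

Besides the shell and the picture viewer there is one more tool, called after "Request:" by a JSON object that holds its "name" and its "arguments". move_arm: Moves the arm, as the interface text tells. Its arguments: {"type":"object","properties":{"increments":{"type":"array"},"newtons":{"type":"number"}},"required":["increments"]}

```bash
mkdir -p pics; cat > h.py <<'E'
from cell import robot
import numpy as np, cv2
def snap(n,f):
    c=robot.read_camera(n); cv2.imwrite('pics/'+f,cv2.cvtColor(c['img'],cv2.COLOR_RGB2BGR)); return c
def ray(c,u,v,z):
    T=np.array(c['T']); d=T[:3,:3]@np.array([(u-c['cx'])/c['fx'],(v-c['cy'])/c['fy'],1]); o=T[:3,3]
    return o+d*(z-o[2])/d[2]
def proj(c,p):
    T=np.array(c['T']); q=T[:3,:3].T@(np.array(p)-T[:3,3]); return np.array([c['fx']*q[0]/q[2]+c['cx'],c['fy']*q[1]/q[2]+c['cy']])
E
python3 - <<'E'
from h import *
for n in ['scene','top','wrist']:
    c=snap(n,n+'0.png'); print(n,np.round(c['T'],3).tolist(),c['fx'])
    for t in ['lens','pedestal','lens_cap','filter_pot','battery','spare_lens','mouse','blower']:
        print(t,[(np.round(d['rect'],1).tolist(),round(d['conf'],2)) for d in robot.look_for(t,n)[:2]])
s=robot.observe();print(s['tool_pos'],s['tool_rot'],s['opening'],s['time'],robot.grasp_offset)
E
```

```text
scene [[-0.188, 0.586, -0.788, 1.48], [0.982, 0.102, -0.159, 0.18], [-0.013, -0.804, -0.594, 0.783], [0.0, 0.0, 0.0, 1.0]] 459.8178033023984
lens [([267.0, 201.0, 28.0, 29.3], 0.55)]
pedestal [([266.3, 211.8, 38.1, 36.1], 0.78)]
lens_cap [([312.8, 240.3, 31.3, 17.8], 0.66)]
filter_pot [([302.4, 188.3, 13.7, 25.0], 0.83)]
battery [([223.7, 211.5, 23.0, 16.8], 0.53)]
spare_lens [([145.2, 181.7, 28.3, 36.8], 0.75)]
mouse [([482.3, 227.7, 40.2, 34.2], 0.84)]
blower [([478.3, 188.0, 20.2, 27.7], 0.77)]
top [[-0.024, -0.989, 0.143, 0.403], [-0.999, 0.028, 0.026, -0.02], [-0.03, -0.143, -0.989, 1.284], [0.0, 0.0, 0.0, 1.0]] 492.97469836899444
lens [([333.0, 174.1, 23.5, 20.3], 0.81)]
pedestal [([321.9, 179.5, 39.8, 35.7], 0.64)]
lens_cap [([290.5, 168.0, 20.2, 24.3], 0.94)]
filter_pot [([326.2, 232.4, 12.8, 15.5], 0.56)]
battery [([387.6, 190.3, 26.0, 24.5], 0.87)]
spare_lens [([467.7, 185.5, 35.7, 31.0], 0.75)]
mouse [([123.8, 193.5, 30.7, 45.4], 0.58)]
blower [([133.4, 253.8, 22.0, 19.3], 0.97)]
wrist [[0.31, 0.91, 0.275, 0.088], [0.951, -0.296, -0.09, 0.524], [-0.0, 0.289, -0.957, 0.385], [0.0, 0.0, 0.0, 1.0]] 339.7611898874428
lens []
pedestal []
lens_cap []
filter_pot []
battery []
spare_lens []
mouse []
blower []
[0.16254544 0.49922618 0.22672463] [ 3.14158542e+00 -5.17493027e-05  1.25597827e+00] 0.09199778594948899 1.35 0.0188
```

```bash
python3 - <<'E'
import cv2
for n,(x,y,w,h) in {'top':(270,150,150,110),'scene':(210,170,150,100)}.items():
    i=cv2.imread(f'pics/{n}0.png')[y:y+h,x:x+w]; cv2.imwrite(f'pics/{n}0z.png',cv2.resize(i,None,fx=5,fy=5,interpolation=cv2.INTER_CUBIC))
E
```

```text
(no output)
```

View pics/top0z.png

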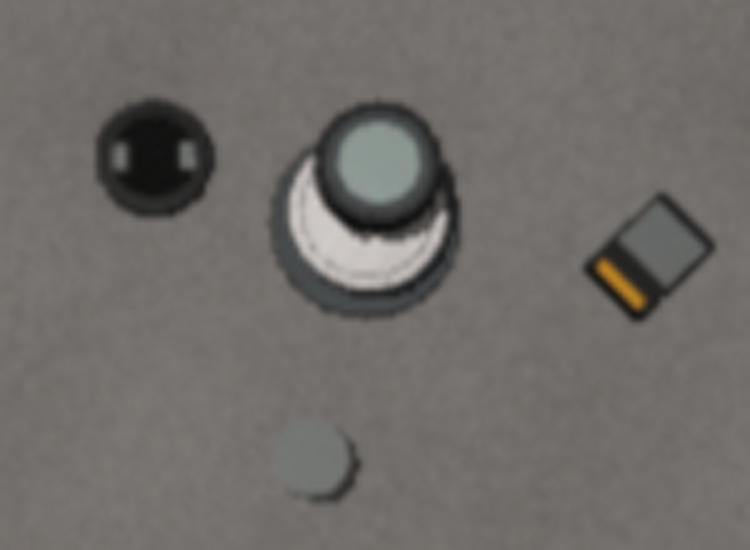

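View pics/scene0z.png

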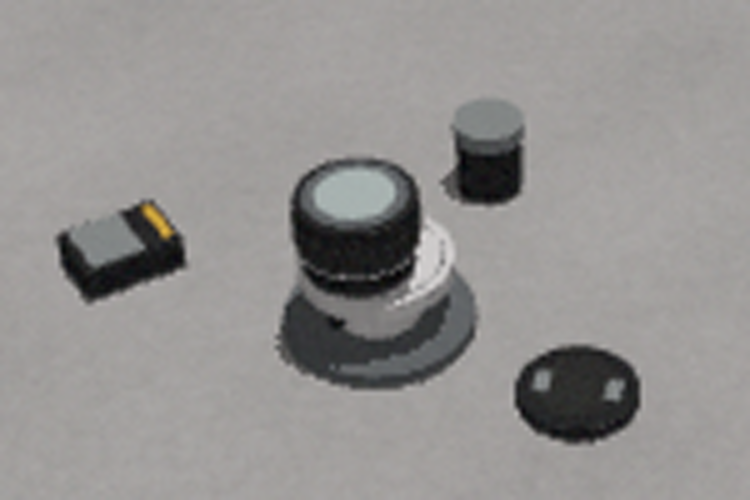

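View pics/top0.png

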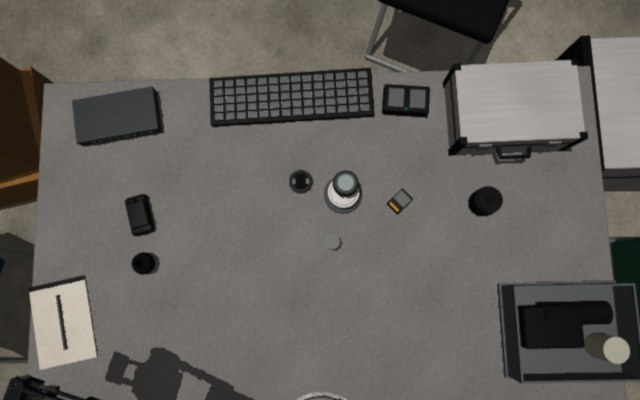

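```bash
python3 - <<'E'
from h import *
c=robot.read_camera('top')
f=lambda x,y:(x/5+270-.4,y/5+150-.4)
print('lens',ray(c,*f(379,165),.096)); print('plat',ray(c,*f(367,212),.046)); print('base',ray(c,*f(366,223),.01))
for n,u,v,z in [('L',287,212,.046),('B',367,291,.046),('baseL',271,223,.01),('baseR',461,223,.01),('baseB',366,318,.01),('cap',155,157,.009),('pot',314,460,.046),('bat',650,256,.021)]: print(n,ray(c,*f(u,v),z))
c=robot.read_camera('scene')
f=lambda x,y:(x/5+210-.4,y/5+170-.4)
print('lens',ray(c,*f(355,200),.096)); 
for n,u,v,z in [('baseL',280,338,.01),('baseR',477,318,.01),('baseB',375,387,.01),('platR',455,252,.046)]: print(n,ray(c,*f(u,v),z))
print(np.round(np.linalg.inv(np.array(robot.read_camera('wrist')['T'])),3))
E
```

```text
lens [ 0.62610795 -0.07427611  0.096     ]
plat [ 0.61137478 -0.06967102  0.046     ]
base [ 0.61161083 -0.07041486  0.01      ]
L [ 0.612543   -0.02902154  0.046     ]
B [ 0.57084577 -0.06833199  0.046     ]
baseL [ 0.61303102 -0.02076178  0.01      ]
baseR [ 0.61019393 -0.11995283  0.01      ]
baseB [ 0.56156702 -0.06876436  0.01      ]
cap [0.65016315 0.03933941 0.009     ]
pot [ 0.48606912 -0.03897055  0.046     ]
bat [ 0.58839405 -0.21560147  0.021     ]
lens [ 0.63218127 -0.07528394  0.096     ]
baseL [ 0.64303838 -0.116737    0.01      ]
baseR [ 0.61056871 -0.02143452  0.01      ]
baseB [ 0.67012473 -0.06048947  0.01      ]
platR [ 0.60325311 -0.03341036  0.046     ]
[[ 0.31   0.951 -0.    -0.525]
 [ 0.91  -0.296  0.289 -0.037]
 [ 0.275 -0.09  -0.957  0.392]
 [ 0.     0.     0.     1.   ]]
```

Request:
{"name": "move_arm", "arguments": {"increments": [[0,-28,49,0,0,0,0],[0,-28,49,0,0,0,0],[0,-28,49,0,0,0,0],[0,-28,49,0,0,0,0],[0,-28,49,0,0,0,0],[0,-28,49,0,0,0,0],[0,-28,49,0,0,0,0],[0,-28,49,0,0,0,0],[0,-28,49,0,0,0,0],[0,-28,49,0,0,0,0],[0,-28,49,0,0,0,0],[0,-28,49,0,0,0,0]]}}

```text
time: 3.0
tool_pos: [0.6318, -0.0136, 0.228]
tool_rot: [3.138, -0.006, 1.263]
contact_force: [0.9, 0.6, 0.6]
opening: 0.0004
```

Request:
{"name": "move_arm", "arguments": {"increments": [[0,-27,39,0,0,0,0],[0,-27,39,0,0,0,0],[0,0,0,0,0,0,0]]}}

```text
time: 3.38
tool_pos: [0.6927, -0.0953, 0.2256]
tool_rot: [3.139, -0.005, 1.259]
contact_force: [-0.4, 1.0, -0.4]
opening: 0.0004
```

```bash
python3 - <<'E'
from h import *
c=snap('wrist','w1.png'); s=robot.observe(); print(s['tool_pos'],s['tool_rot'],s['contact_force'],s['time'])
for t in ['lens','pedestal']: print(robot.look_for(t,'wrist'))
print(np.round(c['T'],3),c['cx'],c['cy'])
E
```

```text
[ 0.69205788 -0.09354717  0.22603958] [ 3.1391717  -0.00592985  1.26029415] [0.10056501 0.80399587 0.33917678] 3.425
[{'rect': [285.1, 62.7, 77.0, 81.8], 'conf': 0.92}, {'rect': [401.0, 58.7, 58.4, 58.3], 'conf': 0.4}]
[{'rect': [276.6, 36.4, 90.7, 81.6], 'conf': 0.86}, {'rect': [152.1, 72.3, 61.2, 68.6], 'conf': 0.43}]
[[ 0.307  0.91   0.279  0.618]
 [ 0.952 -0.295 -0.085 -0.071]
 [ 0.005  0.292 -0.956  0.384]
 [ 0.     0.     0.     1.   ]] 323.17695482568297 193.82813998016437
```

View pics/w1.png

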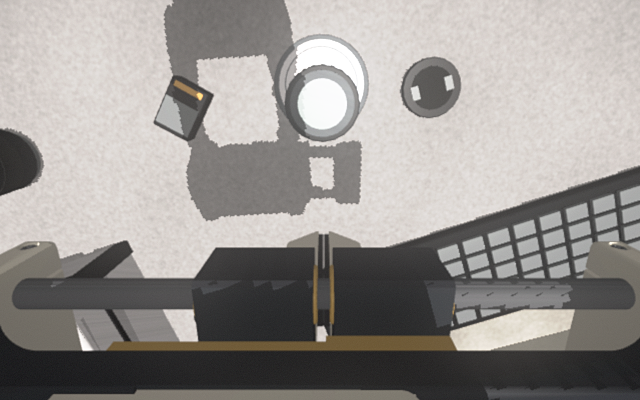

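```bash
cat >> h.py <<'E'
def zoom(f,x,y,w,h,k,o):
    i=cv2.imread('pics/'+f)[y:y+h,x:x+w]; i=(255*(i/255.)**2.2).astype(np.uint8) if 0 else i
    cv2.imwrite('pics/'+o,cv2.resize(i,None,fx=k,fy=k,interpolation=cv2.INTER_CUBIC))
def circ(c,img,p,r,col,s=1,off=(0,0)):
    pts=[(proj(c,[p[0]+r*np.cos(a),p[1]+r*np.sin(a),p[2]])-off+.5)*s-.5 for a in np.linspace(0,6.283,73)]
    cv2.polylines(img,[np.round(np.array(pts)*8).astype(np.int32)],True,col,1,cv2.LINE_AA,3)
E
python3 - <<'E'
from h import *
zoom('w1.png',260,20,120,130,4.5,'w1z.png')
c=robot.read_camera('wrist')
f=lambda u,v:((u+.5)/4.5+259.5,(v+.5)/4.5+19.5)
print(ray(c,322.5,102.5,.096))
E
```

```text
[ 0.62600847 -0.06980766  0.096     ]
```

View pics/w1z.png

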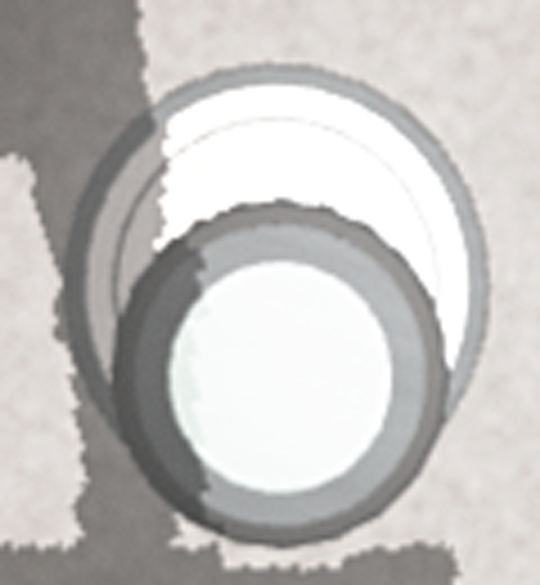

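```bash
cat >> h.py <<'E'
from scipy.optimize import least_squares
def fit(c,pts,z,r):
    P=np.array([ray(c,u,v,z)[:2] for u,v in pts]); s=least_squares(lambda q:np.hypot(*(P-q).T)-r,P.mean(0)); return s.x,s.fun*1e3
E
python3 - <<'E'
from h import *
c=robot.read_camera('wrist')
f=lambda L:[((u+.5)/4.5+259.5,(v+.5)/4.5+19.5) for u,v in L]
a=fit(c,f([(275,85),(85,275),(470,280),(410,145),(465,335)]),.046,.04)
r=fit(c,f([(275,118),(114,270),(440,270),(135,200)]),.046,.0345)
l=fit(c,f([(280,202),(113,375),(447,375),(280,546)]),.096,.031)
b=fit(c,f([(275,63),(62,285),(490,285)]),.01,.05)
for q in (a,r,l,b): print(q[0],np.round(q[1],1))
i=cv2.resize(cv2.cvtColor(c['img'],cv2.COLOR_RGB2BGR)[20:150,260:380],None,fx=4.5,fy=4.5)
circ(c,i,[*a[0],.046],.04,(0,0,255),4.5,(260,20));circ(c,i,[*a[0],.046],.0345,(0,0,255),4.5,(260,20));circ(c,i,[*l[0],.096],.031,(0,255,0),4.5,(260,20));circ(c,i,[*l[0],.066],.031,(255,0,0),4.5,(260,20))
cv2.imwrite('pics/w1f.png',i)
E
```

```text
[ 0.61172644 -0.06561401] [ 0.3  1.   0.5 -0.3  0.7]
[ 0.61182054 -0.06610995] [-0.2  0.1  0.3  0.3]
[ 0.62698681 -0.0702695 ] [-0.5 -0.4 -0.4 -0.5]
[ 0.61194623 -0.06624598] [-0.   0.1  0.1]
```

View pics/w1f.png

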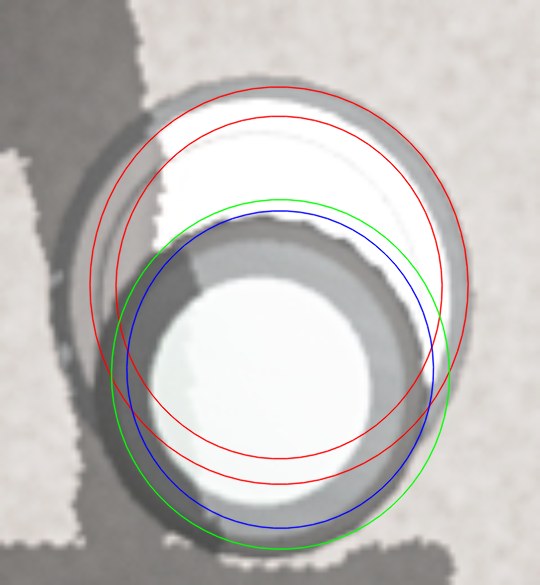

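Request:
{"name": "move_arm", "arguments": {"increments": [[0,0,0,50,0,0,-0.03],[0,0,0,50,0,0,0],[0,0,0,50,0,0,0],[0,0,0,12,0,0,0],[0,0,0,0,0,0,0],[0,0,0,0,0,0,0]]}}

```text
time: 4.38
tool_pos: [0.6951, -0.0844, 0.0716]
tool_rot: [3.124, -0.007, 1.302]
contact_force: [0.3, -0.8, 0.3]
opening: 0.0006
```

```bash
python3 - <<'E'
from h import *
s=robot.observe(); print(s['tool_pos'],s['tool_rot'],s['qvel'])
c=snap('wrist','w2.png'); np.save('w2T.npy',c['T']); s=robot.observe(); print(s['tool_pos'],s['tool_rot'],s['contact_force'],s['time'])
print(robot.look_for('lens','wrist'))
snap('scene','s2.png'); zoom('s2.png',210,130,160,120,5,'s2z.png')
E
```

```text
[ 0.69507247 -0.08436948  0.07155544] [ 3.12407008 -0.00694218  1.30245632] [ 5.44762463e-03 -1.65498529e-02 -1.39285400e-02 -2.40237605e-03
  4.64376361e-03  1.96051520e-05]
[ 0.69530736 -0.08442373  0.07187036] [ 3.12331161 -0.00703764  1.30245795] [ 0.16939477 -0.7267256   0.01034258] 4.425
[{'rect': [223.2, 33.8, 158.2, 166.0], 'conf': 0.88}]
```

View pics/w2.png

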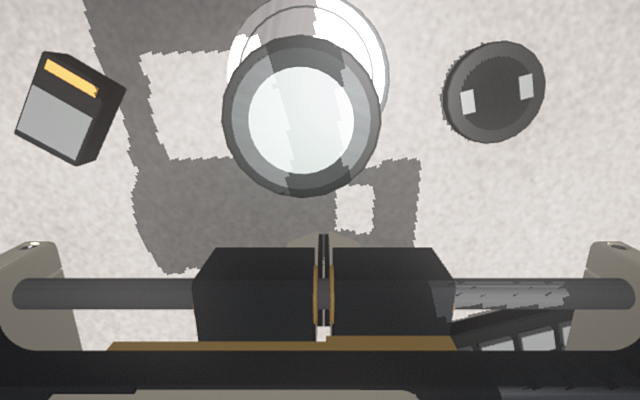

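View pics/s2z.png

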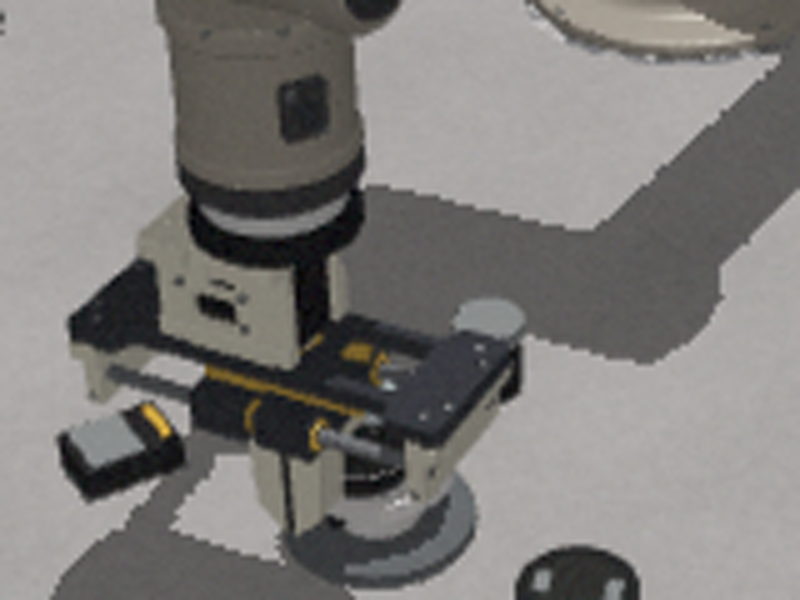

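```bash
python3 - <<'E'
from h import *
zoom('w2.png',210,0,190,205,2.9,'w2z.png')
c=robot.read_camera('wrist')
i=cv2.cvtColor(c['img'],cv2.COLOR_RGB2BGR); cv2.imwrite('pics/w3.png',i); np.save('w3T.npy',c['T']); zoom('w3.png',210,0,190,205,2.9,'w3z.png')
s=robot.observe(); print(s['tool_pos'],s['tool_rot'])
print(np.abs(np.array(c['T'])-np.load('w2T.npy')).max())
E
```

```text
[ 0.69474262 -0.08464662  0.07081548] [ 3.12480125 -0.00690206  1.30204517]
0.00036915894387107295
```

View pics/w3z.png

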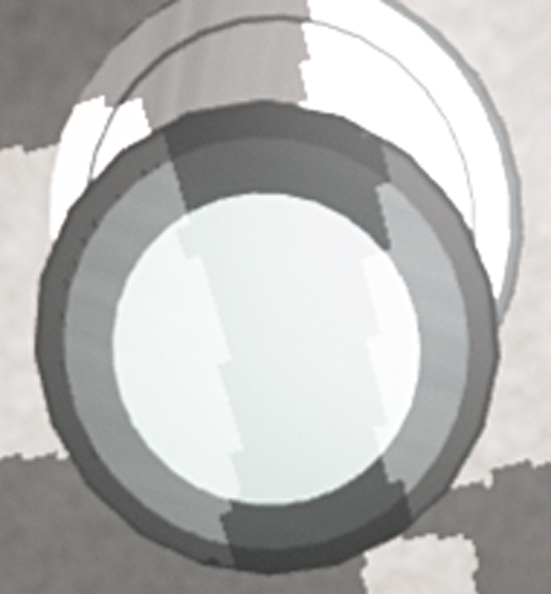

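```bash
python3 - <<'E'
from h import *
c=robot.read_camera('wrist'); k=2.9
f=lambda L:[((u+.5)/k+209.5,(v+.5)/k-.5) for u,v in L]
l=fit(c,f([(35,345),(498,345),(267,102),(267,573)]),.096,.031)
r=fit(c,f([(280,17),(92,180),(473,230)]),.046,.0345)
p=fit(c,f([(50,240),(515,250)]),.046,.04)
for q in(l,r,p):print(q[0],np.round(q[1],1))
i=cv2.resize(cv2.cvtColor(c['img'],cv2.COLOR_RGB2BGR)[:205,210:400],None,fx=k,fy=k)
circ(c,i,[*r[0],.046],.04,(0,0,255),k,(210,0));circ(c,i,[*r[0],.046],.0345,(0,0,255),k,(210,0));circ(c,i,[*l[0],.096],.031,(0,255,0),k,(210,0))
cv2.imwrite('pics/w3f.png',i)
s=robot.observe(); t=s['tool_pos']; y=s['tool_rot'][2]; X=np.array([np.cos(y),np.sin(y)]);Y=np.array([np.sin(y),-np.cos(y)])
for n,q in(('lens',l),('ring',r)): d=q[0]-t[:2]; print(n,d@X*1e3,d@Y*1e3)
print(t,y)
# where is finger outline: project tip points
for dy in(-.0095,0,.0095): print(proj(c,[*(t[:2]+dy*Y),t[2]]))
E
```

```text
[ 0.62771372 -0.07439009] [-0.6 -0.6 -0.6 -0.6]
[ 0.61337845 -0.07045664] [ 0.2 -0.7 -0.7]
[ 0.61447966 -0.07029745] [0.9 0.9]
lens -7.8105701916321815 -67.12052722681328
ring -7.826839632889432 -81.98564857258755
[ 0.69449731 -0.08469171  0.07040764] 1.3019035082344628
[322.07032184 232.48537818]
[322.08511071 249.43145165]
[322.09941727 265.82487005]
```

View pics/w3f.png

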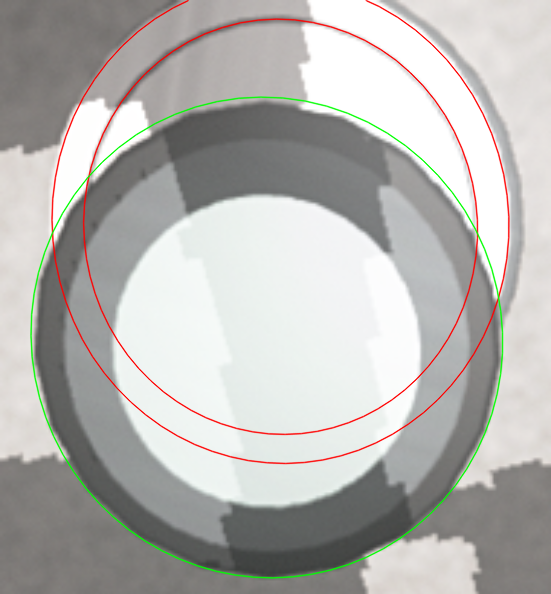

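Request:
{"name": "move_arm", "arguments": {"increments": [[0,-8,0,11,0.016,0,0],[0,0,-7,0,0,0,0],[0,0,-7,0,0,0,0],[0,0,0,0,0,0,0],[0,0,0,0,0,0,0]]}}

```text
time: 5.25
tool_pos: [0.6777, -0.0893, 0.0588]
tool_rot: [-3.14, -0.007, 1.301]
contact_force: [-0.2, -0.6, 0.4]
opening: 0.0005
```

```bash
cat > m.py <<'E'
from h import *
import sys
c=snap('wrist',sys.argv[1]); s=robot.observe(); t=s['tool_pos'];print(np.round(t,4),np.round(s['tool_rot'],3),np.round(s['contact_force'],1),s['time'])
print(robot.look_for('lens','wrist')[:1])
np.save('T.npy',c['T']); zoom(sys.argv[1],190,0,250,270,2.2,'z'+sys.argv[1])
E
python3 m.py w4.png
```

```text
[ 0.6777 -0.0893  0.0588] [-3.14  -0.007  1.301] [0.6 0.4 0.6] 5.3
[{'rect': [242.7, 73.3, 169.3, 170.0], 'conf': 0.73}]
```

View pics/zw4.png

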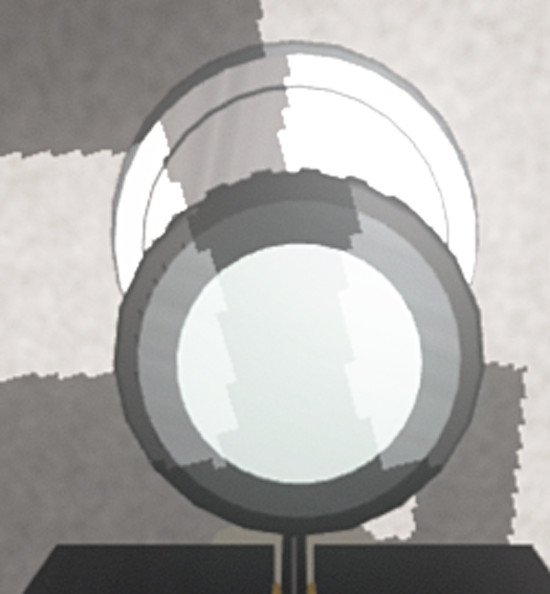

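Request:
{"name": "move_arm", "arguments": {"increments": [[0,0,-5,0,0,0,0],[0,0,-3,0,0,0,0],[0,0,-2,0,0,0,0],[0,0,-2,0,0,0,0],[0,0,-2,0,0,0,0],[0,0,-2,0,0,0,0],[0,0,0,0,0,0,0]]}}

```text
time: 6.22
tool_pos: [0.6622, -0.0849, 0.0593]
tool_rot: [3.14, -0.007, 1.301]
contact_force: [0.5, -0.7, -0.7]
opening: 0.0002
```

```bash
python3 m.py w5.png
```

```text
[ 0.6623 -0.0849  0.0593] [ 3.14  -0.007  1.301] [ 0.5  0.  -0.4] 6.275
[]
```

View pics/zw5.png

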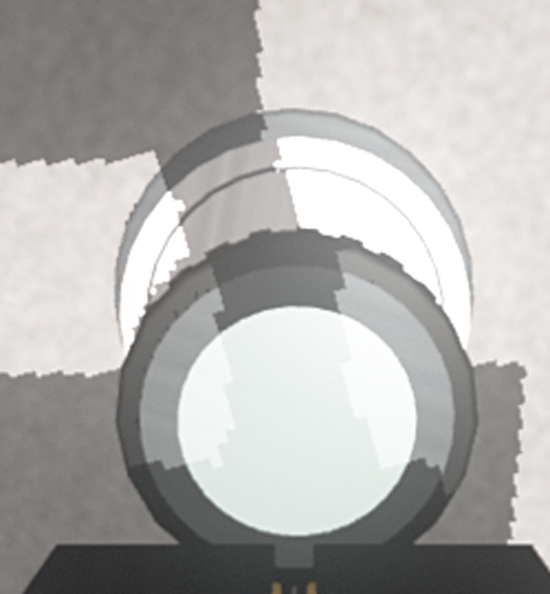

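```bash
cat > q.py <<'E'
from h import *
def run(L,R):
    c=robot.read_camera('wrist'); k=2.2
    f=lambda L:[((u+.5)/k+189.5,(v+.5)/k-.5) for u,v in L]
    l=fit(c,f(L),.096,.0304); r=fit(c,f(R),.046,.0345)
    for q in(l,r):print(q[0],np.round(q[1],1))
    s=robot.observe(); t=s['tool_pos']; y=s['tool_rot'][2]; X=np.array([np.cos(y),np.sin(y)]);Y=np.array([np.sin(y),-np.cos(y)])
    for n,q in(('lens',l),('ring',r)): d=q[0]-t[:2]; print(n,d@X*1e3,d@Y*1e3)
    i=cv2.resize(cv2.cvtColor(c['img'],cv2.COLOR_RGB2BGR)[:270,190:440],None,fx=k,fy=k)
    for rr in(.04,.0345): circ(c,i,[*r[0],.046],rr,(0,0,255),k,(190,0))
    circ(c,i,[*l[0],.096],.0304,(0,255,0),k,(190,0)); cv2.imwrite('pics/f.png',i)
E
python3 -c "
from q import *
run([(117,410),(478,410),(298,231)],[(290,168),(152,285),(440,290)])"
```

```text
[ 0.62076788 -0.0724598 ] [ 0.1  0.1 -0. ]
[ 0.61404499 -0.07053286] [ 0.3 -0.5 -0.5]
lens 0.9273581485418989 -43.334895425286085
ring 0.9963982268826332 -50.3281500143685
```

View pics/f.png

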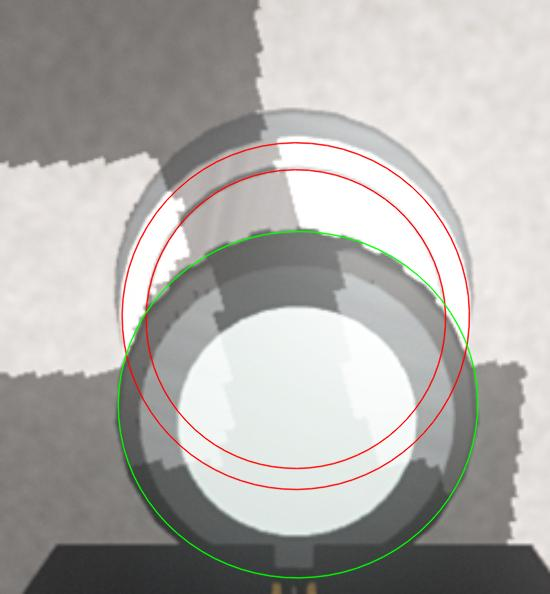

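Request:
{"name": "move_arm", "arguments": {"increments": [[0,0,-2,0,0,0,0],[0,0,-2,0,0,0,0],[0,0,-2,0,0,0,0],[0,0,0,0,0,0,0]]}}

```text
time: 6.88
tool_pos: [0.6563, -0.0833, 0.0592]
tool_rot: [3.14, -0.007, 1.301]
contact_force: [0.7, 0.2, -0.5]
opening: 0.0006
```

```bash
python3 m.py w6.png
```

```text
[ 0.6564 -0.0833  0.0592] [ 3.14  -0.007  1.301] [ 0.6 -0.6  0.1] 6.925
[{'rect': [241.9, 103.6, 165.2, 163.6], 'conf': 0.58}]
```

View pics/zw6.png

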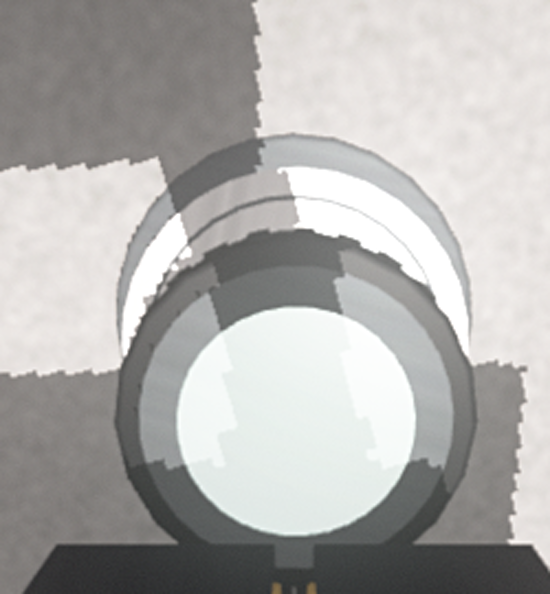

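```bash
python3 -c "
from q import *
run([(117,410),(477,410),(298,231)],[(285,196),(165,275),(430,285)])
c=robot.read_camera('wrist')
for n,v,z,r in (('platform far edge',168,.046,.04),('ring far',196,.046,.0345),('base far',134,.01,.05),('lens far',231,.096,.0304)):
  p=ray(c,(295.5)/2.2+189.5,(v+.5)/2.2-.5,z); s=robot.observe();y=s['tool_rot'][2];Y=np.array([np.sin(y),-np.cos(y)]); print(n,((p[:2]-s['tool_pos'][:2])@Y+r)*1e3)
"
```

```text
[ 0.6148576  -0.07093627] [ 0.  0. -0.]
[ 0.61364395 -0.07055515] [ 0.2 -0.2 -0.2]
lens 0.8333819510119109 -43.34882726165921
ring 0.8778399322536528 -44.620127323177485
platform far edge -45.09186618556645
ring far -44.78095916433669
base far -44.83777403803794
lens far -43.35498219946379
```

View pics/f.png

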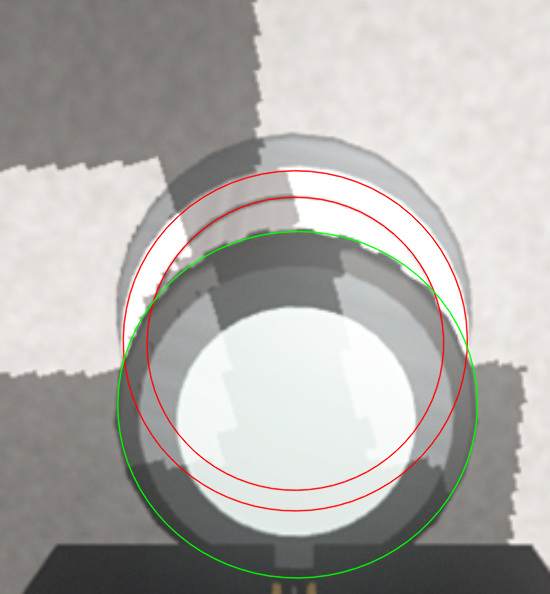

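Request:
{"name": "move_arm", "arguments": {"increments": [[0,0,-1.5,0,0,0,0],[0,0,0,0,0,0,0],[0,0,10,0,0,0,0],[0,0,20,0,0,0,0],[0,0,0,-40,0,0,0],[0,0,-10,-60,0,0,0],[0,0,-20,-30,0,0,0],[0,0,0,0,0,0,0],[0,0,0,0,0,0,0],[0,0,0,0,0,0,0]]}}

```text
time: 8.32
tool_pos: [0.6569, -0.0848, 0.1888]
tool_rot: [-3.137, -0.007, 1.301]
contact_force: [0.2, 0.4, 0.1]
opening: 0.0007
```

```bash
python3 m.py w7.png; python3 -c "
from h import *
zoom('w7.png',260,60,130,130,4.5,'w7z.png')"
```

```text
[ 0.6568 -0.0848  0.1885] [-3.136 -0.007  1.301] [-0.7 -0.5 -0.1] 8.375
[]
```

View pics/w7.png

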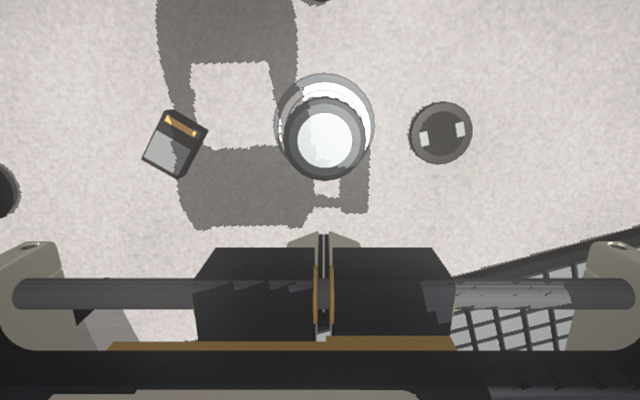

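View pics/w7z.png

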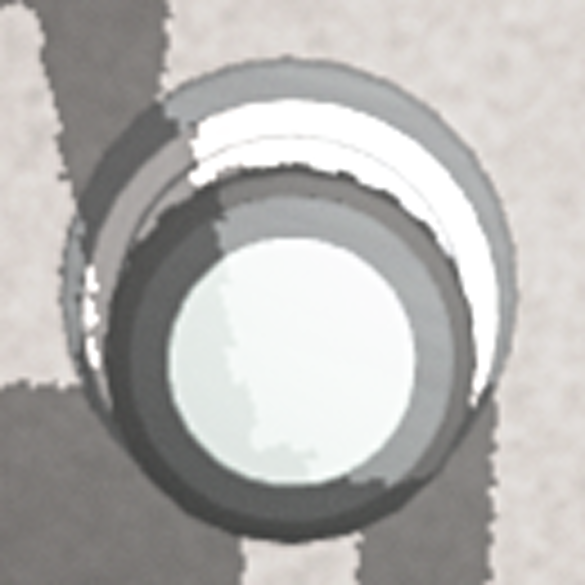

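```bash
python3 - <<'E'
from h import *
c=robot.read_camera('wrist'); k=4.5
f=lambda L:[((u+.5)/k+259.5,(v+.5)/k+59.5) for u,v in L]
l=fit(c,f([(106,350),(475,350),(292,166),(292,541)]),.096,.0304)
p=fit(c,f([(85,310),(498,310),(290,98)]),.046,.04)
b=fit(c,f([(63,300),(517,300),(290,57)]),.01,.05)
for q in(l,p,b):print(q[0],np.round(q[1],1),(l[0]-q[0])*1e3)
i=cv2.resize(cv2.cvtColor(c['img'],cv2.COLOR_RGB2BGR)[60:190,260:390],None,fx=k,fy=k)
circ(c,i,[*p[0],.046],.04,(0,0,255),k,(260,60));circ(c,i,[*p[0],.046],.0345,(0,0,255),k,(260,60));circ(c,i,[*l[0],.096],.031,(0,255,0),k,(260,60))
cv2.imwrite('pics/w7f.png',i)
c=snap('top','t7.png'); zoom('t7.png',300,140,100,90,7,'t7z.png')
E
```

```text
[ 0.61427583 -0.07117245] [-0.2 -0.2  0.2  0.2] [0. 0.]
[ 0.61213511 -0.0698953 ] [ 0.2  0.2 -0. ] [ 2.14071714 -1.27714553]
[ 0.61287051 -0.07005893] [-0.6 -0.6  0. ] [ 1.4053136  -1.11351689]
```

View pics/w7f.png

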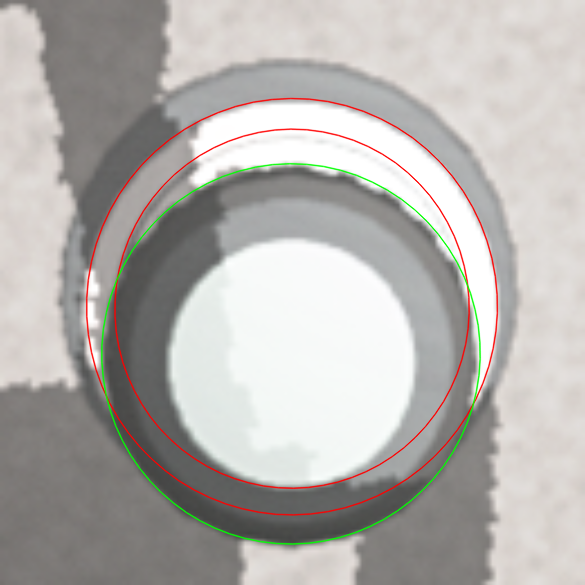

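View pics/t7z.png

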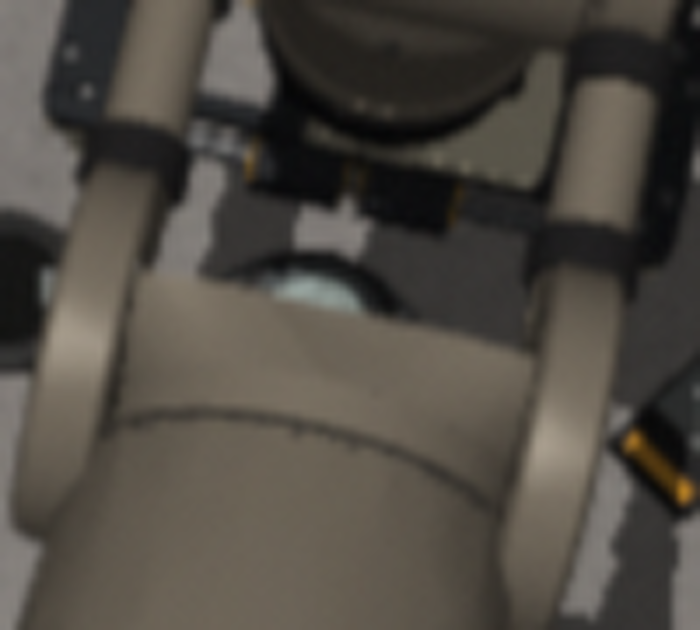

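Request:
{"name": "move_arm", "arguments": {"increments": [[0,0,0,-50,0,0,0],[0,40,-40,0,0,0,0],[0,40,-40,0,0,0,0],[0,40,-40,0,0,0,0],[0,40,-40,0,0,0,0],[0,40,-20,0,0,0,0],[0,40,0,0,0,0,0],[0,0,0,0,0,0,0],[0,0,0,0,0,0,0],[0,0,0,0,0,0,0]]}}

```text
time: 9.78
tool_pos: [0.5446, 0.2, 0.2398]
tool_rot: [-3.133, -0.006, 1.298]
contact_force: [-1.2, -0.8, -0.6]
opening: 0.0004
```

```bash
python3 - <<'E'
from h import *
snap('top','t8.png'); zoom('t8.png',285,145,140,110,5,'t8z.png')
snap('scene','s8.png'); zoom('s8.png',210,170,150,100,5,'s8z.png')
E
```

```text
(no output)
```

View pics/t8z.png

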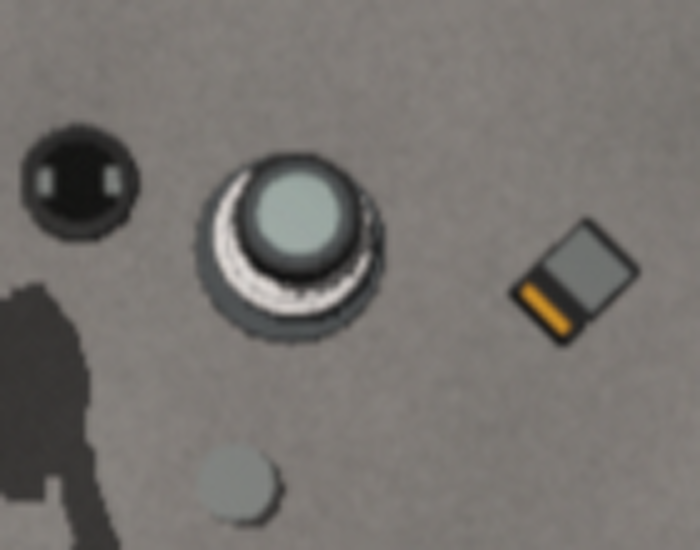

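View pics/s8z.png

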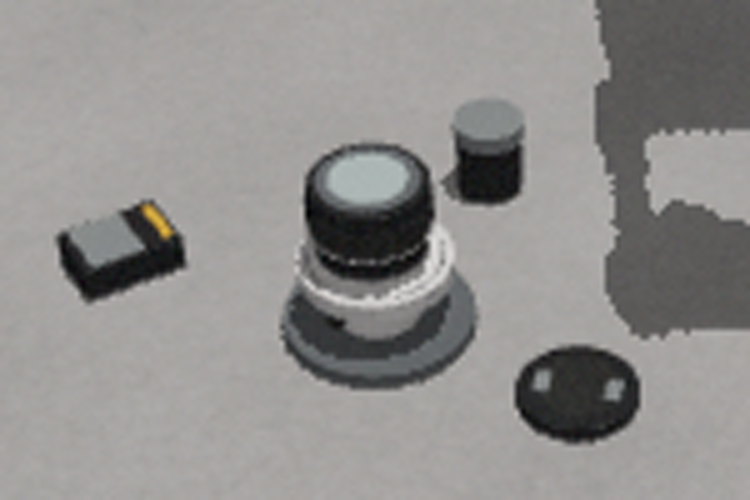

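```bash
python3 - <<'E'
from h import *
c=robot.read_camera('top'); f=lambda L:[((u+.5)/5+284.5,(v+.5)/5+144.5) for u,v in L]
l=ray(c,*f([(298,214)])[0],.096)
p=fit(c,f([(212,240),(295,317)]),.046,.04); b=fit(c,f([(195,250),(386,250),(290,344)]),.01,.05)
print(l,p,b)
L2=fit(c,f([(236,216),(362,216),(298,152)]),.096,.031); print(L2)
i=cv2.resize(cv2.cvtColor(c['img'],cv2.COLOR_RGB2BGR)[145:255,285:425],None,fx=5,fy=5)
P=[.6125,-.0700]
for z,r,col in((.046,.04,(0,0,255)),(.01,.05,(255,0,255)),(.096,.031,(0,255,0))): circ(c,i,[*P,z],r,col,5,(285,145))
c=robot.read_camera('scene'); f=lambda L:[((u+.5)/5+209.5,(v+.5)/5+169.5) for u,v in L]
print(ray(c,*f([(368,183)])[0],.096)); print(fit(c,f([(298,255),(456,252),(370,308)]),.046,.04), fit(c,f([(280,330),(477,318),(375,387)]),.01,.05))
j=cv2.resize(cv2.cvtColor(c['img'],cv2.COLOR_RGB2BGR)[170:270,210:360],None,fx=5,fy=5)
for z,r,col in((.046,.04,(0,0,255)),(.01,.05,(255,0,255)),(.096,.031,(0,255,0))): circ(c,j,[*P,z],r,col,5,(210,170))
cv2.imwrite('pics/tf.png',i);cv2.imwrite('pics/sf.png',j)
E
```

```text
[ 0.61427581 -0.0709481   0.096     ] (array([ 0.59064421, -0.04940422]), array([-11.16570082, -11.16570082])) (array([ 0.61102568, -0.07007405]), array([-0.12612436, -0.12610469,  0.00235267]))
(array([ 0.61415292, -0.07140461]), array([-0.25312501, -0.25327741, -0.01454167]))
[ 0.61792084 -0.07232861  0.096     ]
(array([ 0.61336745, -0.07159533]), array([0.00611738, 0.00614875, 0.00066727])) (array([ 0.621204  , -0.07064022]), array([ 0.34426232,  0.34193213, -0.03725551]))
```

View pics/tf.png

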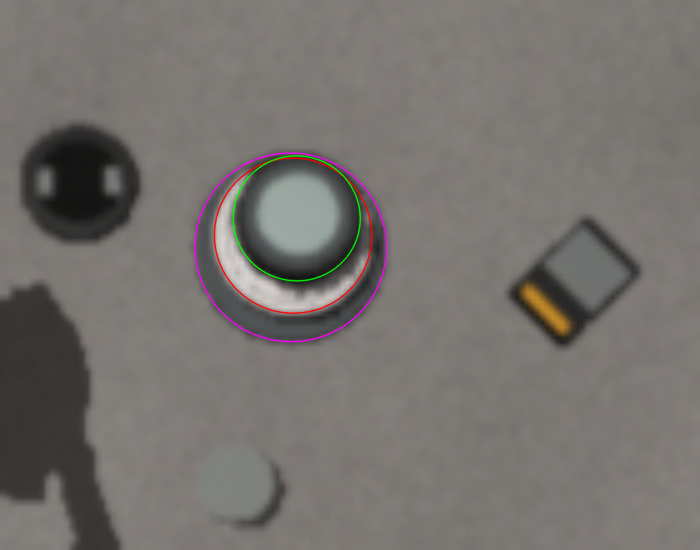

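View pics/sf.png

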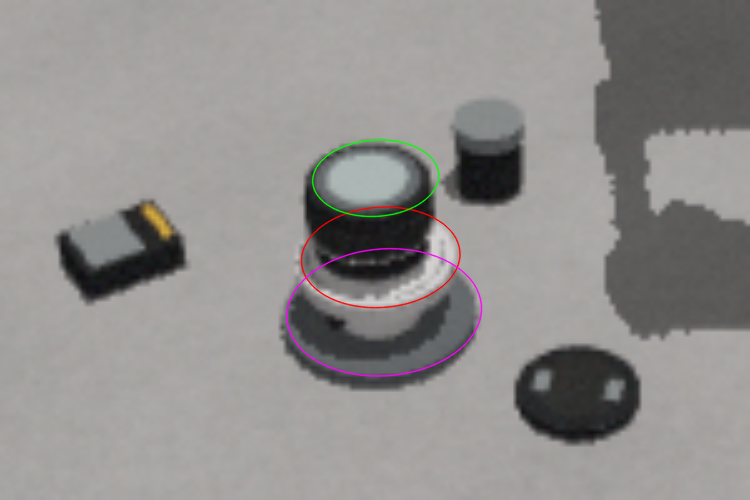

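Request:
{"name": "move_arm", "arguments": {"increments": [[0,-40,35,0,0,0,0],[0,-40,35,0,0,0,0],[0,-40,35,0,0,0,0],[0,-40,35,0,0,0,0],[0,-40,35,0,0,0,0],[0,-40,35,0,0,0,0],[0,0,0,0,0,0,0],[0,0,0,0,0,0,0]]}}

```text
time: 10.98
tool_pos: [0.6854, -0.0992, 0.2363]
tool_rot: [-3.134, -0.008, 1.295]
contact_force: [0.3, 0.3, 0.2]
opening: 0.0002
```

Request:
{"name": "move_arm", "arguments": {"increments": [[0,8,0,40,0,0,0],[0,0,0,50,0,0,0],[0,0,0,50,0,0,0],[0,0,0,30,0,0,0],[0,0,0,0,0,0,0],[0,0,0,0,0,0,0]]}}

```text
time: 11.72
tool_pos: [0.6869, -0.0818, 0.0676]
tool_rot: [-3.14, -0.009, 1.303]
contact_force: [0.6, -0.1, 0.4]
opening: 0.0006
```

Request:
{"name": "move_arm", "arguments": {"increments": [[0,-8,0,8,0,0,0],[0,0,-10,0,0,0,0],[0,0,-10,0,0,0,0],[0,0,-4,0,0,0,0],[0,0,0,0,0,0,0]]}}

```text
time: 12.35
tool_pos: [0.6614, -0.0834, 0.0639]
tool_rot: [3.136, -0.009, 1.303]
contact_force: [0.6, 0.6, 0.2]
opening: 0.0005
```

```bash
python3 m.py w9.png
```

```text
[ 0.6616 -0.0835  0.0639] [ 3.136 -0.009  1.303] [ 0.6  0.3 -0.1] 12.4
[{'rect': [243.8, 85.7, 160.8, 161.2], 'conf': 0.7}]
```

View pics/zw9.png

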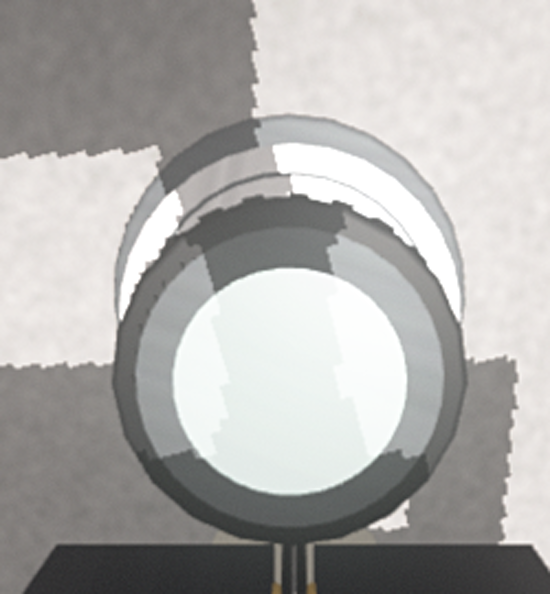

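Request:
{"name": "move_arm", "arguments": {"increments": [[0,0,0,5,0,0,0],[0,0,-4,0,0,0,0],[0,0,-2,0,0,0,0],[0,0,0,0,0,0,0]]}}

```text
time: 12.95
tool_pos: [0.6558, -0.0818, 0.0578]
tool_rot: [3.136, -0.009, 1.303]
contact_force: [0.6, -0.6, -0.3]
opening: 0.0003
```

Request:
{"name": "move_arm", "arguments": {"increments": [[0,0,-1.3,0,0,0,0],[0,0,-1.3,0,0,0,0],[0,0,0,0,0,0,0]]}}

```text
time: 13.32
tool_pos: [0.6541, -0.0814, 0.0584]
tool_rot: [3.134, -0.009, 1.303]
contact_force: [1.5, 0.2, -0.4]
opening: 0.0005
```

```bash
python3 m.py w10.png
```

```text
[ 0.6541 -0.0814  0.0584] [ 3.134 -0.009  1.303] [ 0.8  0.5 -0.6] 13.375
[{'rect': [241.2, 100.5, 166.1, 169.1], 'conf': 0.63}]
```

View pics/zw10.png

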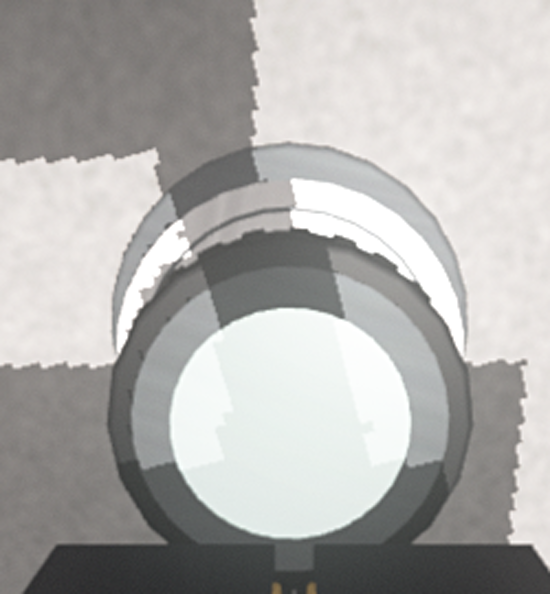

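```bash
python3 -c "
from q import *
c=robot.read_camera('wrist')
for n,v,z,r in (('platform far edge',180,.046,.04),('ring far',208,.046,.0345),('base far',144,.01,.05),('lens far',231,.096,.0304)):
  p=ray(c,(290.5)/2.2+189.5,(v+.5)/2.2-.5,z); s=robot.observe();y=s['tool_rot'][2];Y=np.array([np.sin(y),-np.cos(y)]); print(n,((p[:2]-s['tool_pos'][:2])@Y+r)*1e3)
"
```

```text
platform far edge -42.458690529523174
ring far -42.14245273542723
base far -41.9515551389741
lens far -43.60523381024026
```

Request:
{"name": "move_arm", "arguments": {"increments": [[0,0,10,0,0,0,0],[0,0,25,0,0,0,0],[0,0,0,-50,0,0,0],[0,0,0,-60,0,0,0],[0,0,0,-60,0,0,0],[0,45,-30,0,0,0,0],[0,45,-40,0,0,0,0],[0,45,-40,0,0,0,0],[0,45,-40,0,0,0,0],[0,40,-30,0,0,0,0],[0,0,0,0,0,0,0],[0,0,0,0,0,0,0]]}}

```text
time: 14.98
tool_pos: [0.5737, 0.1734, 0.2336]
tool_rot: [3.137, -0.011, 1.301]
contact_force: [-0.7, -1.0, 0.2]
opening: 0.0004
```

```bash
python3 - <<'E'
from h import *
snap('top','t11.png'); zoom('t11.png',285,145,140,110,5,'t11z.png')
snap('scene','s11.png'); zoom('s11.png',210,170,150,100,5,'s11z.png')
for n in ('t','s'):
  a=cv2.imread(f'pics/{n}11z.png'); 
s=robot.observe(); print(s['tool_pos'],s['contact_force'],s['time'])
E
```

```text
[0.57385599 0.17283862 0.23346513] [ 0.23899602 -0.66061643  0.19490481] 15.075
```

View pics/t11z.png

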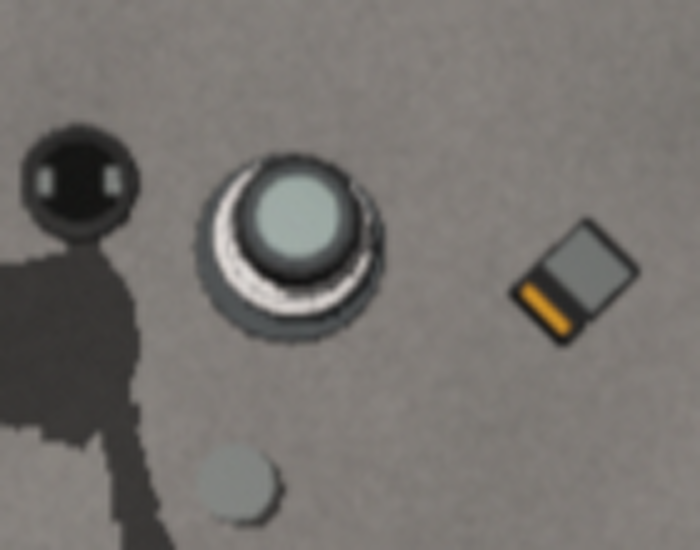

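View pics/s11z.png

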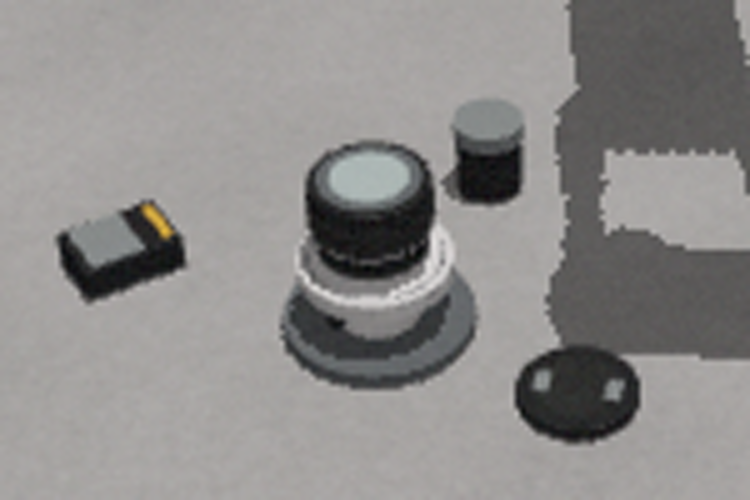

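View pics/t11.png

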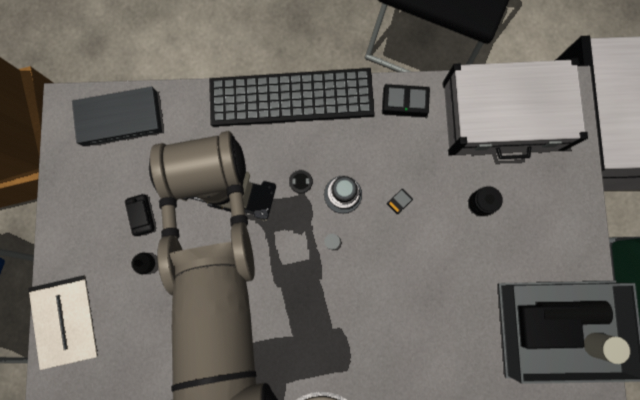

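```bash
python3 - <<'E'
from h import *
print(robot.hand_in())
E
```

```text
the job is handed in; nothing more can be done
None
```

The lens stands upright on the pedestal, an estimated 1 to 2 mm from the middle of the platform, and I have handed the job in. It started about 15 mm off. I pushed it with the outside of the shut fingers, about 12 mm above the platform. After a first push I backed off, looked, and gave it a second nudge of a little over 1 mm.

- **Centring:** The cameras disagree slightly on how far off it still is. The wrist camera put it about 1.3 mm past centre along the push, measured with the finger still against the lens. The top camera, judged by eye after the hand had left, put it about 1.5 to 2 mm short. Sideways it looks within about 1 mm. These differences are about the size of the 2 mm calibration error, and all are inside the half-centimetre limit.
- **Other objects:** In the final pictures the cap, pot and battery sit where they did at the start. The spare lens also looks in place. I did not re-measure the mouse and blower, but the hand never went near them.
- **Hand:** It finished about 23 cm above the desk and well to the side, with no contact force beyond sensor noise. The robot clock read about 15 s of the 45 s allowed.

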